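# Re-hang the lift-off door of the battery locker

## Task

Take the locker's door out of the wooden rack and hang it, standing open, on the locker's two hinge pins, both sockets at once and lowered fully home; the hinge plate is not quite where it should be, so feel for the pins and do not force, drop or bang the door. Then swing it gently shut so that it stays against the frame, let go, and leave everything else on the bench alone.

Things in the scene. Friction and masses are not known exactly. Their poses are not given: they have to be found in the camera images.
- locker: Battery charging locker: blue steel cabinet fixed to the bench, 220 deep (its x), 260 wide (its y), 235 high. Origin: centre of its footprint on the bench. Its open front, at x = -110, faces its -x and has a frame 45 to 55 wide round the opening, with a rubber strip 5 proud for the door's free edge. Two hinge pintles stand before the frame at its -y side, one straight above the other, on a steel plate held in slotted holes.
- hinge_low (a point): NOMINAL foot of the lower pin: the shoulder it stands on, 47 above the bench, at locker x -127.5, y -112; axes as the locker. The plate is screwed on off its mark: both real pins together stand anywhere up to 5 mm off along the locker's x and 10 mm off along its y, to be seen or felt. Heights are true; the plate does not give.
- hinge_high (a point): NOMINAL foot of the upper pin, 140 above hinge_low and off by the same amount. Each pintle: fixed steel knuckle 18 dia reaching 26 down from the shoulder, and on it an upright pin 9 dia, 24.5 high, the last 1.5 tapering to 7.6 dia.
- door_center (a point): Centre of the locker's loose door: blue steel panel 14 thick (its x), 200 wide (y), 200 high (z), about 0.45 kg, upright in a rack slot (leaning up to 4 deg). Outer face (cam lock 4 proud, louvres) to -x, grey inner face to +x, hinge sockets beyond its -y edge. Shut, its axes are parallel to the locker's; open a quarter turn its y points along the locker's -x.
- door_top (a point): Middle of the door's top edge, 100 above door_center. The door can be pinched across its 14 thickness anywhere along this edge. Axes as the door. Hung, the door swings freely and has no catch: let go suddenly while pressed on the frame, it springs open again.
- socket_low (a point): Centre of the bottom mouth of the door's lower socket: vertical steel tube 18 outside, 11.5 bore, 30 long upwards from here, open both ends; axis 14 beyond the door's -y edge in its mid-plane; mouth 25 above the door's bottom edge. Axes as the door. Fully home it rests on the pintle's shoulder, door bottom 22 above the bench.
- socket_high (a point): Bottom mouth of the upper socket, same size (both tubes slightly faceted outside), 140 straight above socket_low. It goes over the upper pin while the lower goes over the lower pin. As the upper pintle overhangs the lower, the door comes in from the front of the locker, raised 25 to 50 above its hung height, then goes down.
- rack: Pale wooden panel rack fixed to the bench, 220 (its x) x 150 (its y) x 37 high, origin under its centre, with two slots along its y at x = -50 and +50: each 15.6 wide and 28 deep, floor 9 above the bench. The door stands in one, the shelf board in the other, in either order; both point the rack's way.
- shelf_board_center (a point): Plywood shelf board 14 x 170 x 105 high, without hinge sockets, standing in the other slot; the point is its centre. Not needed: leave it in the rack.
- lube: Bystander: white lubricant bottle with a black cap, 42 dia x 130; origin at its underside. Leave it alone.
- grease: Bystander: white grease jar with a black lid, 72 dia x 60; origin at its underside. Leave it alone.
- chainring: Bystander: dark steel toothed chainring lying flat, 130 dia x 7; origin at its underside. Leave it alone.
- cassette: Bystander: stepped steel sprocket cassette lying on its big end, 110 dia x 36; origin at its underside. Leave it alone.
- spanner: Bystander: wrench lying on the bench, about 180 long; origin at its underside. Leave it alone.

How it is judged:
On the way:
1. the door hangs on both pins, fully home, while it stands open (30 degrees or more) (x of socket_low in the frame of locker between -0.1355 and -0.1195 m and y of socket_low in the frame of locker between -0.126 and -0.098 m and z of socket_low in the frame of locker between 0.043 and 0.052 m and x of socket_high in the frame of locker between -0.1355 and -0.1195 m and y of socket_high in the frame of locker between -0.126 and -0.098 m and z of socket_high in the frame of locker between 0.183 and 0.192 m and angle between door_center's own z axis and vertical below 0.06 rad and angle between the x axis of door_center and the x axis of locker, either way round above 0.52 rad), for 0.2 s.
At the end, for the whole second after the job is handed in: The door hangs on both pins with its sockets resting on both shoulders (heights within 4 to 5 mm), upright within 0.06 rad, shut (parallel to the locker's front within 0.09 rad), released and at rest (x of socket_low in the frame of locker between -0.1355 and -0.1195 m and y of socket_low in the frame of locker between -0.126 and -0.098 m and z of socket_low in the frame of locker between 0.043 and 0.052 m and x of socket_high in the frame of locker between -0.1355 and -0.1195 m and y of socket_high in the frame of locker between -0.126 and -0.098 m and z of socket_high in the frame of locker between 0.183 and 0.192 m and angle between door_center's own z axis and vertical below 0.06 rad and angle between the x axis of door_center and the x axis of locker, either way round below 0.09 rad and y of door_center in the frame of locker above -0.06 m and linear speed of door below 0.02 m/s and angular speed of door below 0.05 rad/s); the robot touches nothing.
It fails at once if the door pressed, dropped or banged on the locker or its pins with more than 30 N (contact force between door and locker above 30 N).
It fails at once if the robot pressing on the locker with more than 30 N (contact force between any of the fingers, the arm and locker above 30 N).
It fails at once if the door tipped over (angle between door_center's own z axis and vertical above 0.5 rad).
It fails at once if the shelf board or a bystander moved by more than 30 mm (distance of any of shelf_board_center, lube, grease, chainring, cassette, spanner from where it was at the start of the episode above 0.03 m).
It also fails if it takes over 72 s, if anything falls off the work surface, if the arm or the gripper's body presses on something with over 40 N, if the wrist force passes 120 N, or if a joint passes its speed limit or range.

## Robot

A 7-joint arm with a two-finger parallel gripper is mounted at the origin on the work surface. World frame = base frame: x ahead of the robot, y to its left, z up, the work surface at z = 0. Lengths are in m, angles in rad, forces in N, time in s.
With the tool pointing down it reaches from about 0.375 to 0.925 m from the base axis. Payload 3.1 kg.
Tool frame: the origin (TCP) lies at the very end of the fingers, on their centre line; the grasp point (between the pads) lies 19 mm behind it; z points along the fingers, y is the line along which they close (so a half turn about z gives the same grasp; the last joint's range is limited). The gripper opens to 85 mm and grips with 20 to 120 N. Pads are 22 mm wide; open, the fingers measure 114 mm over their backs; the gripper's body (76 mm by 85 mm) begins 54 mm behind the grasp point. The pads swing forward as they close: fully open they stand 13 mm farther back than shut.
Start: joints at [-1.268, 0.383, 0.044, 1.598, -0.018, 1.161, -0.05], TCP at [0.254, 0.598, 0.231] pointing down, gripper open.
Joint ranges: [-2.61, 2.61], [-0.41, 2.15], [-1.48, 1.57], [0, 2.5], [-1.57, 4.71], [0.05, 1.97], [-2.85, 2.85]. Speed limits (rad/s): [2.79, 2.79, 3.14, 3.14, 3.14, 3.14, 3.14].

## Interface

Orientations are given as [roll, pitch, yaw] about the fixed x, y, z axes, in that order (R = Rz(yaw) Ry(pitch) Rx(roll)).
In Python, from plant import ctrl, snapshot, camera_params, ticket gives the robot as it stands.
- The arm moves only by the shell command python3 -m crank 'ROWS'. ROWS is a JSON object of lists of equal length, an entry for each row: "dp": the shift along the world's x, y, z in units of 25 mm (1.0 is 25 mm), a list of three; "rotation": the turn, a rotation vector about the world's x, y, z in units of 6 degrees (1.0 is 6 degrees), a list of three; "claw": the opening, from -1 (shut) to 1 (fully open). In form: {"dp": [[x, y, z], ...], "rotation": [[wx, wy, wz], ...], "claw": [claw, ...]}. A call has exactly 10 rows; each row shifts and turns the commanded pose from where the row before left it; what a row does not reach is not made up. A row lasts 1/12 s, in which the tool goes at most 41.7 mm and 7.16 degrees, less where a joint would pass 70% of its speed; a pose out of reach is approached as far as the arm can. A call is refused whole if a number of a shift passes 1 or a number of a turn 1, either way. A call with a gripper value outside its range is refused whole. The fingers move at their own pace and stop on an object; the grip force is fixed at half the most. Time passes only in rows, so rows that do not move let the fingers close, or fill a call up. It gives the time, the measured TCP pose, the force, the opening and the grip force at its end, in the units of the state.
- ctrl.state(): the state, without advancing time (a new reading comes with each control period).
- snapshot(name): name is "scene" or "side" or "wrist"; returns the picture (384x512x3 uint8, red, green, blue); there is no depth.
- camera_params(name): a dict with "mtx" (3x3 intrinsics, pixels), "pose" (4x4, takes a point from camera to world coordinates). Camera axes: x right, y up, looking along -z (the intrinsics and any distortion apply to the point x, -y, -z); pixel columns grow to the right and rows downward; lengths in m; the calibration is good to about 2 mm. A picture is of the moment at which its call begins: read the wrist's pose just before it. camera_params takes no time and is no camera call; for the wrist camera it gives the pose at the moment of the call.
- ticket.job_done(): hands the job in; it is judged then, once.
The state is a dict: "time": time; "joint_positions": joint angles; "joint_velocities": joint speeds; "joint_torque": joint torques, N m; "ee_pos": TCP position; "ee_rot": TCP orientation; "force": force on the tool from outside, world axes, zero at the start; "moment": the same for the moment, N m; "grip_width": finger opening in m; "grip_force": force on a finger pad.
Only numpy, scipy, OpenCV 4.12 (cv2) and the standard library are available. Lean on these libraries where they do the work, as an engineer would, in place of code of your own. Each camera call takes 0.05 s, during which the arm holds its last target. There are 200 camera calls.

## Working session

There is one attempt and no reset: what is moved stays moved. The work goes in short steps, Python scripts to look and compute and a shell command to move; the robot and the scene stay as the last step left them, time stands still between calls to the robot, and variables do not carry over. Pictures are saved under pics/ and viewed, at most 10 in all, crops included, and the job is handed in when it is done.

```bash
ls; mkdir -p pics; python3 - <<'E'
from plant import ctrl,snapshot,camera_params
import cv2,numpy as np
s=ctrl.state();print(s)
for n in["scene","side","wrist"]:
    p=camera_params(n);print(n,np.round(p["mtx"],1).tolist(),np.round(p["pose"],4).tolist(),[k for k in p])
    im=snapshot(n);cv2.imwrite(f"pics/{n}0.png",im[:,:,::-1])
E
```

```text
pics
{'time': 0.0, 'joint_positions': array([-1.26776942,  0.38383888,  0.04385346,  1.59957931, -0.01793698,
        1.16120304, -0.04990728]), 'joint_velocities': array([-1.65819092e-04, -4.55687141e-04,  6.12087261e-04,  1.69990079e-03,
        6.36259415e-05, -5.90077234e-04, -4.09791014e-04]), 'joint_torque': array([-1.00895038e-04, -4.33466613e+01,  1.02454327e+00, -2.49512100e+01,
        1.06543733e-02,  1.15384013e-02, -7.52154563e-06]), 'ee_pos': array([0.25325449, 0.59760611, 0.22988249]), 'ee_rot': array([-3.13895936e+00,  1.15093831e-04,  2.74080543e+00]), 'force': array([-0.29674659,  0.65713971, -0.14926884]), 'moment': array([ 0.00497375,  0.00824865, -0.03088673]), 'grip_force': 0.0, 'grip_width': 0.08548474577199533}
scene [[377.1, 0.0, 252.5], [0.0, 377.1, 188.2], [0.0, 0.0, 1.0]] [[-0.2531, -0.8171, 0.5179, 1.1316], [0.9674, -0.2063, 0.1471, 0.21], [-0.0133, 0.5383, 0.8427, 0.9741], [0.0, 0.0, 0.0, 1.0]] ['mtx', 'pose']
side [[384.4, 0.0, 244.4], [0.0, 384.4, 184.8], [0.0, 0.0, 1.0]] [[-0.9868, 0.099, -0.1284, 0.4784], [-0.1621, -0.6283, 0.7609, 1.0], [-0.0053, 0.7717, 0.636, 0.94], [0.0, 0.0, 0.0, 1.0]] ['mtx', 'pose']
wrist [[335.7, 0.0, 256.8], [0.0, 335.7, 193.7], [0.0, 0.0, 1.0]] [[0.3904, -0.8733, -0.2916, 0.1778], [0.9207, 0.3692, 0.1269, 0.6305], [-0.0032, -0.318, 0.9481, 0.3731], [0.0, 0.0, 0.0, 1.0]] ['mtx', 'pose']
```

View pics/scene0.png

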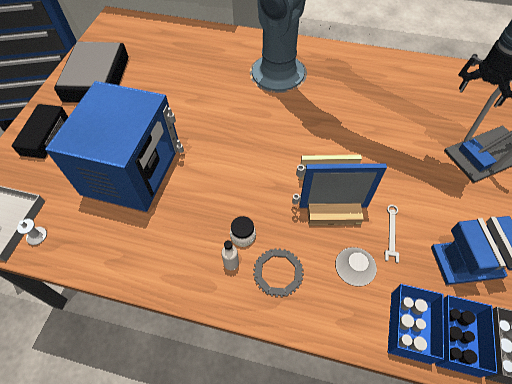

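View pics/side0.png

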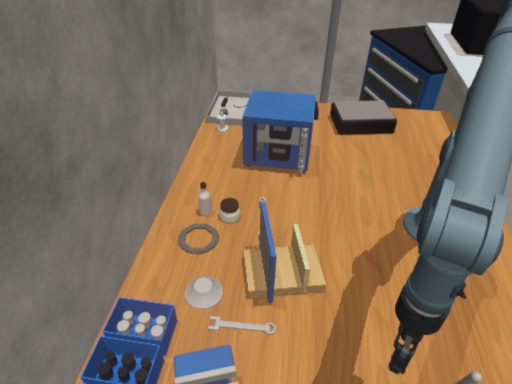

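Scene view: the locker is at left with its front facing +y and the pins at about (172,115)/(181,150). The door is in the rack at (343,185), grey face to +x, sockets on its -y side. So the door already faces the way it will hang open. I'll enlarge the key areas.

```bash
python3 - <<'E'
import cv2,numpy as np
S=cv2.imread("pics/scene0.png");D=cv2.imread("pics/side0.png")
def c(im,x,y,w,h,f):return cv2.resize(im[y:y+h,x:x+w],(w*f,h*f),interpolation=cv2.INTER_CUBIC)
a=c(S,280,145,133,100,3);b=c(S,45,75,150,135,2)
b=c(S,40,75,150,140,2)
o=np.zeros((600,800,3),np.uint8)
o[:300,:399]=a; o[300:580,:300]=b
o[:345,400:796]=c(D,230,190,99,115,3)[:, :396] if 0 else cv2.resize(D[190:305,230:340],(396,345),interpolation=cv2.INTER_CUBIC)
o[350:600,400:750]=cv2.resize(D[85:175,230:335],(350,250),interpolation=cv2.INTER_CUBIC)
cv2.imwrite("pics/comp.png",o)
E
```

```text
(no output)
```

View pics/comp.png

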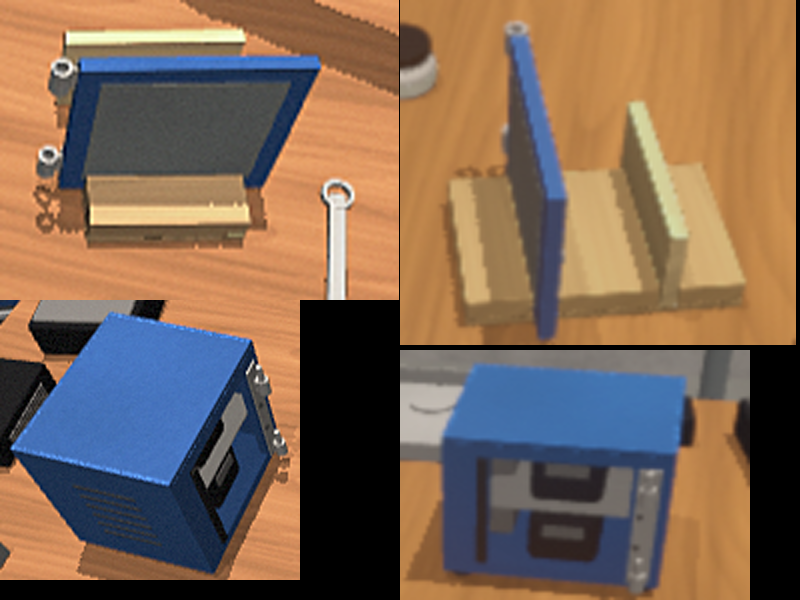

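The composite shows the door leaning little, its top edge running from comp (80,64) to (320,62), with clear socket rings. The pin plate is visible in both views. Next I'll measure by masks and rays.

```bash
cat > h.py <<'E'
import cv2,numpy as np
from plant import ctrl,snapshot,camera_params
def ray(n,u,v,P=None):
    P=P or camera_params(n);K=P["mtx"];T=np.array(P["pose"])
    d=np.array([(u-K[0][2])/K[0][0],-(v-K[1][2])/K[1][1],-1.]);return T[:3,3],T[:3,:3]@d
def onz(n,u,v,z,P=None):
    o,d=ray(n,u,v,P);return o+d*(z-o[2])/d[2]
def tri(rs):
    A=0;b=0
    for o,d in rs:
        d=d/np.linalg.norm(d);M=np.eye(3)-np.outer(d,d);A=A+M;b=b+M@o
    p=np.linalg.solve(A,b);return p,[np.linalg.norm(np.cross(p-o,d/np.linalg.norm(d))) for o,d in rs]
def proj(n,p,P=None):
    P=P or camera_params(n);K=P["mtx"];T=np.array(P["pose"])
    q=T[:3,:3].T@(np.array(p)-T[:3,3]);return K[0][2]+K[0][0]*q[0]/-q[2],K[1][2]-K[1][1]*q[1]/-q[2]
def mv(s=None):
    s=s or ctrl.state();print("t%.2f"%s['time'],np.round(s['ee_pos'],4),np.round(s['ee_rot'],4),'F',np.round(s['force'],2),'M',np.round(s['moment'],2),'g',s['grip_width'],s['grip_force'])
E
python3 - <<'E'
from h import *
S=cv2.imread("pics/scene0.png");D=cv2.imread("pics/side0.png")
# image brightness of blue faces
def q(m,roi,eps):
    x,y,w,h=roi;mm=np.zeros_like(m);mm[y:y+h,x:x+w]=m[y:y+h,x:x+w]
    c=max(cv2.findContours(mm,0,1)[0],key=cv2.contourArea);return c,cv2.approxPolyDP(cv2.convexHull(c),eps,True)[:,0]
def blue(im):
    h=cv2.cvtColor(im,cv2.COLOR_BGR2HSV);return ((h[...,0]>98)&(h[...,0]<122)&(h[...,1]>120)).astype(np.uint8)*255,h
b,h=blue(S)
print("V samples top,side,front,doortop",[h[v,u].tolist() for u,v in[(105,115),(90,175),(165,135),(345,166),(385,175)]])
top=b&((h[...,2]>135)*255).astype(np.uint8)
for n,roi in[("locker",(40,75,150,140)),("doortop",(290,155,110,20))]:
    c,p=q(top,roi,3);print(n,cv2.contourArea(c),p.tolist())
    z=.235 if n=="locker" else .209
    for u,v in p:print(np.round(onz("scene",u,v,z),4))
b2,h2=blue(D)
print([h2[v,u].tolist() for u,v in[(280,105),(255,140),(268,240),(271,280)]])
top=b2&((h2[...,2]>130)*255).astype(np.uint8)
c,p=q(top,(230,85,100,50),3);print(p.tolist());[print(np.round(onz("side",u,v,.235),4)) for u,v in p]
E
```

```text
V samples top,side,front,doortop [[108, 156, 195], [162, 25, 52], [108, 158, 76], [108, 163, 197], [12, 141, 204]]
locker 5929.5 [[95, 81], [165, 95], [124, 167], [45, 149]]
[ 0.4352 -0.4489  0.235 ]
[ 0.4399 -0.2321  0.235 ]
[ 0.6946 -0.2369  0.235 ]
[ 0.6919 -0.4547  0.235 ]
doortop 251.5 [[386, 166], [307, 168], [316, 164]]
[0.5166 0.3818 0.209 ]
[0.5705 0.1927 0.209 ]
[0.5528 0.2124 0.209 ]
[[106, 160, 172], [158, 40, 51], [109, 133, 163], [116, 84, 97]]
[[243, 115], [253, 90], [314, 95], [311, 122]]
[ 0.6917 -0.2428  0.235 ]
[ 0.6852 -0.4536  0.235 ]
[ 0.4366 -0.446   0.235 ]
[ 0.4421 -0.2301  0.235 ]
```

```bash
python3 -m crank '{"dp":[[0.6,-0.6,0.3],[0.6,-0.6,0.3],[0.6,-0.6,0.3],[0.6,-0.6,0.3],[0.6,-0.6,0.3],[0.6,-0.6,0.3],[0.6,-0.6,0.3],[0.6,-0.6,0.3],[0.6,-0.6,0.3],[0.6,-0.6,0.3]],"rotation":[[0,0,-0.5],[0,0,-0.5],[0,0,-0.5],[0,0,-0.5],[0,0,-0.5],[0,0,-0.5],[0,0,-0.5],[0,0,-0.5],[0,0,-0.5],[0,0,-0.5]],"claw":[1,1,1,1,1,1,1,1,1,1]}'
python3 -m crank '{"dp":[[0.5,-0.6,0.2],[0.5,-0.6,0.2],[0.5,-0.6,0.2],[0.5,-0.6,0.2],[0.5,-0.6,0.2],[0.5,-0.6,0.2],[0.5,-0.6,0.2],[0.5,-0.6,0.2],[0.5,-0.6,0.2],[0,0,0]],"rotation":[[0,0,-0.5],[0,0,-0.5],[0,0,-0.5],[0,0,-0.5],[0,0,-0.5],[0,0,-0.5],[0,0,-0.5],[0,0,-0.5],[0,0,0],[0,0,0]],"claw":[1,1,1,1,1,1,1,1,1,1]}'
python3 - <<'E'
from h import *
mv();P=camera_params("wrist");im=snapshot("wrist")[:,:,::-1];cv2.imwrite("pics/w1.png",im);import pickle;pickle.dump(P,open("pics/w1.p","wb"))
cv2.imwrite("pics/w1v.png",cv2.resize(im,(800,600),interpolation=cv2.INTER_CUBIC))
E
```

```text
time: 0.98
ee_pos: [0.4051, 0.4469, 0.3071]
ee_rot: [3.141, -0.0, 2.212]
force: [0.8, 0.6, 0.5]
grip_width: 0.0855
grip_force: 0.0
time: 1.82
ee_pos: [0.5208, 0.3075, 0.353]
ee_rot: [3.138, 0.003, 1.787]
force: [1.2, -1.7, 0.4]
grip_width: 0.0855
grip_force: 0.0
t1.82 [0.5208 0.3075 0.353 ] [3.1377e+00 2.5000e-03 1.7874e+00] F [ 1.16 -1.69  0.44] M [-0.09 -0.01 -0.01] g 0.08551341593753062 0.0
```

View pics/w1v.png

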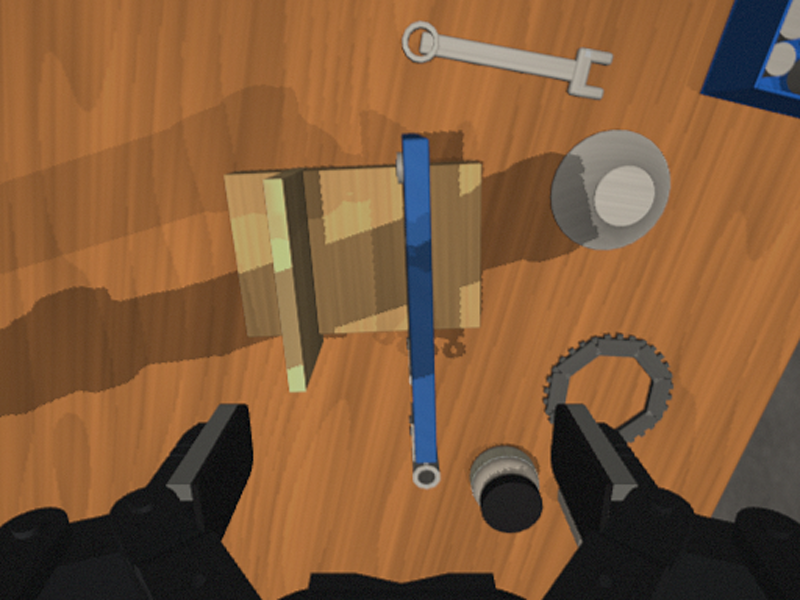

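The wrist view shows the door's top strip from (416,137) to (425,467) in the enlarged picture, with the upper socket ring at (426,477). Fingers are at the bottom, so the camera sits on the +y side. I'll compute the door line and lean.

```bash
python3 - <<'E'
from h import *
import pickle
W=cv2.imread("pics/w1.png");P=pickle.load(open("pics/w1.p","rb"));S=cv2.imread("pics/scene0.png")
h=cv2.cvtColor(W,cv2.COLOR_BGR2HSV)
b=((h[...,0]>100)&(h[...,0]<120)&(h[...,1]>110)).astype(np.uint8)*255;b[:,:240]=0;b[:,300:]=0
c=max(cv2.findContours(b,0,1)[0],key=cv2.contourArea);print(cv2.minAreaRect(c))
rows=[(v,np.where(b[v]>0)[0]) for v in range(90,295,20)]
for v,x in rows:
    if len(x):print(v,x.min(),x.max(),np.round(onz("w",(x.min()+x.max())/2,v,.209,P),4))
v0,v1=c[:,0,1].min(),c[:,0,1].max();print(v0,v1)
for u,v in[(266,v0),(272.5,v1)]:print("end",np.round(onz("w",u,v,.209,P),4))
print("ring wrist",np.round(onz("w",426*.64,477*.64,.2035,P),4))
for u,v,z in[(300.7,169,.2035),(295.7,196.7,.0635)]:print("ring scene",np.round(onz("scene",u,v,z),4))
# rack corners from wrist, z=.037
for u,v in[(226,174),(481,163),(481,327),(247,335)]:print("rack",np.round(onz("w",u*.64,v*.64,.037,P),4))
E
```

```text
((268.32568359375, 190.91200256347656), (210.1381072998047, 16.100187301635742), 88.48458862304688)
90 258 273 [0.5119 0.3824 0.209 ]
110 259 274 [0.5163 0.367  0.209 ]
130 259 274 [0.52  0.351 0.209]
150 260 275 [0.5247 0.3344 0.209 ]
170 261 275 [0.5291 0.3171 0.209 ]
190 262 276 [0.5341 0.2993 0.209 ]
210 262 276 [0.5385 0.2805 0.209 ]
230 263 277 [0.544  0.2611 0.209 ]
250 264 277 [0.5492 0.2407 0.209 ]
270 265 278 [0.5551 0.2196 0.209 ]
290 266 279 [0.5613 0.1975 0.209 ]
86 296
end [0.5116 0.3855 0.209 ]
end [0.563  0.1907 0.209 ]
ring wrist [0.5669 0.1759 0.2035]
ring scene [0.5733 0.1779 0.2035]
ring scene [0.5696 0.1763 0.0635]
rack [0.3665 0.3178 0.037 ]
rack [0.5764 0.3732 0.037 ]
rack [0.6156 0.2291 0.037 ]
rack [0.4021 0.1742 0.037 ]
```

Door: yaw ≈ +14.7°, top middle at (0.537,0.288), lean ≈ 0. Before gripping I'll make a quick trip over the pins, because they'll be hidden from the wrist camera once the door is held.

```bash
python3 -m crank '{"dp":[[-0.13,-1,0],[-0.13,-1,0],[-0.13,-1,0],[-0.13,-1,0],[-0.13,-1,0],[-0.13,-1,0],[-0.13,-1,0],[-0.13,-1,0],[-0.13,-1,0],[-0.13,-1,0]],"rotation":[[0,0,-0.1],[0,0,-0.1],[0,0,-0.1],[0,0,-0.1],[0,0,-0.1],[0,0,-0.1],[0,0,-0.1],[0,0,-0.1],[0,0,-0.1],[0,0,-0.1]],"claw":[1,1,1,1,1,1,1,1,1,1]}' | head -3
python3 -m crank '{"dp":[[-0.13,-1,0],[-0.13,-1,0],[-0.13,-1,0],[-0.13,-1,0],[-0.13,-1,0],[-0.13,-1,0],[-0.13,-1,0],[-0.13,-1,0],[0,0,0],[0,0,0]],"rotation":[[0,0,-0.1],[0,0,-0.1],[0,0,-0.1],[0,0,-0.1],[0,0,-0.1],[0,0,-0.1],[0,0,-0.1],[0,0,-0.1],[0,0,0],[0,0,0]],"claw":[1,1,1,1,1,1,1,1,1,1]}'
cat > sn.py <<'E'
from h import *
import pickle,sys
n=sys.argv[1];P=camera_params("wrist");im=snapshot("wrist")[:,:,::-1];cv2.imwrite(f"pics/{n}.png",im);pickle.dump(P,open(f"pics/{n}.p","wb"))
E
python3 sn.py w2
python3 -m crank '{"dp":[[0,0.8,0],[0,0.8,0],[0,0.8,0],[0,0,0],[0,0,0],[0,0,0],[0,0,0],[0,0,0],[0,0,0],[0,0,0]],"rotation":[[0,0,0],[0,0,0],[0,0,0],[0,0,0],[0,0,0],[0,0,0],[0,0,0],[0,0,0],[0,0,0],[0,0,0]],"claw":[1,1,1,1,1,1,1,1,1,1]}'
python3 sn.py w3
python3 - <<'E'
from h import *
import pickle
o=np.zeros((600,800,3),np.uint8)
for i,n in enumerate(["w2","w3"]):
    P=pickle.load(open(f"pics/{n}.p","rb"));im=cv2.imread(f"pics/{n}.png")
    u,v=map(int,proj("w",[.456,-.21,.15],P));x,y=max(u-50,0),max(v-75,0);x=min(x,412);y=min(y,234);print(n,x,y)
    o[:,i*400:i*400+400]=cv2.resize(im[y:y+150,x:x+100],(400,600),interpolation=cv2.INTER_CUBIC)
cv2.imwrite("pics/pins.png",o)
E
```

```text
time: 2.7
ee_pos: [0.483, 0.0622, 0.3512]
ee_rot: [-3.141, -0.0, 1.693]
time: 3.53
ee_pos: [0.4569, -0.1385, 0.3514]
ee_rot: [3.141, -0.001, 1.605]
force: [-0.6, 0.6, 0.1]
grip_width: 0.0853
grip_force: 0.0
time: 4.42
ee_pos: [0.4575, -0.0771, 0.3513]
ee_rot: [3.142, -0.0, 1.609]
force: [0.4, 0.1, -0.5]
grip_width: 0.0853
grip_force: 0.0
w2 204 151
w3 201 198
```

View pics/pins.png

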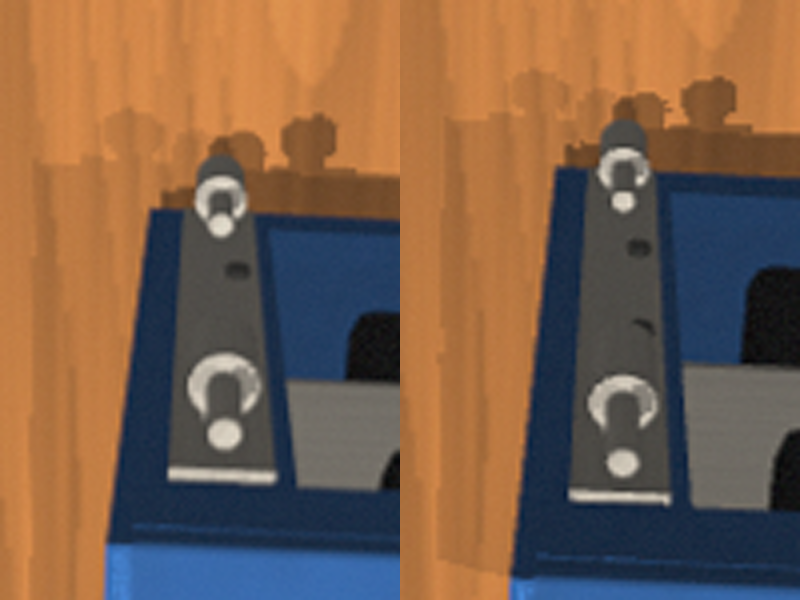

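Both pins are clear: upper tips at crop (225,434)/(623,463), lower tips at (221,224)/(624,201).

```bash
python3 - <<'E'
from h import *
import pickle
R={}
for n,x0,y0,pts in[("w2",204,151,[(225,434),(221,224)]),("w3",201,198,[(223,463),(224,201)])]:
    P=pickle.load(open(f"pics/{n}.p","rb"));im=cv2.imread(f"pics/{n}.png")
    g=cv2.cvtColor(im,cv2.COLOR_BGR2GRAY)
    for k,(a,b),z in zip("ul",pts,(.2115,.0715)):
        u,v=x0+a/4-.4,y0+b/4-.4;iu,iv=int(round(u)),int(round(v));r=5 if k=="u" else 4
        w=np.clip(g[iv-r:iv+r+1,iu-r:iu+r+1].astype(float)-150,0,None);yy,xx=np.mgrid[iv-r:iv+r+1,iu-r:iu+r+1]
        if k=="l":w[:2]=0
        c=((w*xx).sum()/w.sum(),(w*yy).sum()/w.sum())
        print(n,k,(round(u,1),round(v,1)),np.round(c,2),np.round(onz("w",*c,z,P),4));R[n+k]=ray("w",*c,P)
    # locker top front corner z .235
    h=cv2.cvtColor(im,cv2.COLOR_BGR2HSV)
for k in "ul":print(k,tri([R["w2"+k],R["w3"+k]]))
E
```

```text
w2 u (259.9, 259.1) [259.78 259.17] [ 0.4621 -0.2166  0.2115]
w2 l (258.9, 206.6) [258.81 206.93] [ 0.4619 -0.2167  0.0715]
w3 u (256.4, 313.4) [256.31 313.47] [ 0.462  -0.2174  0.2115]
w3 l (256.6, 247.8) [256.38 247.81] [ 0.4618 -0.2171  0.0715]
u (array([ 0.46192449, -0.21459958,  0.21510124]), [np.float64(6.555469202209772e-05), np.float64(6.555469202205831e-05)])
l (array([ 0.46180298, -0.21557845,  0.07435303]), [np.float64(8.658725481467224e-05), np.float64(8.658725481462534e-05)])
```

Pins are at (0.462,-0.217) and both views agree. Next: back to the door and descend to it.

```bash
python3 -m crank '{"dp":[[0.2,0.91,0],[0.2,0.91,0],[0.2,0.91,0],[0.2,0.91,0],[0.2,0.91,0],[0.2,0.91,0],[0.2,0.91,0],[0.2,0.91,0],[0.2,0.91,0],[0.2,0.91,0]],"rotation":[[0,0,0.13],[0,0,0.13],[0,0,0.13],[0,0,0.13],[0,0,0.13],[0,0,0.13],[0,0,0.13],[0,0,0.13],[0,0,0.13],[0,0,0.13]],"claw":[1,1,1,1,1,1,1,1,1,1]}' | head -3
python3 -m crank '{"dp":[[0.2,0.91,0],[0.2,0.91,0],[0.2,0.91,0],[0.2,0.91,0],[0.2,0.91,0],[0.2,0.91,0],[0,0,-0.8],[0,0,-0.8],[0,0,-0.8],[0,0,0]],"rotation":[[0,0,0.13],[0,0,0.13],[0,0,0.13],[0,0,0.13],[0,0,0.13],[0,0,0.13],[0,0,0],[0,0,0],[0,0,0],[0,0,0]],"claw":[1,1,1,1,1,1,1,1,1,1]}'
```

```text
time: 5.3
ee_pos: [0.508, 0.1535, 0.3511]
ee_rot: [-3.141, 0.0, 1.748]
time: 6.13
ee_pos: [0.5348, 0.2878, 0.2858]
ee_rot: [-3.132, 0.003, 1.829]
force: [-1.3, 0.1, -1.0]
grip_width: 0.0854
grip_force: 0.0
```

```bash
python3 -m crank '{"dp":[[0.08,0,-0.6],[0,0,-0.6],[0,0,-0.6],[0,0,-0.6],[0,0,-0.6],[0,0,-0.6],[0,0,-0.6],[0,0,-0.4],[0,0,0],[0,0,0]],"rotation":[[0,0,0],[0,0,0],[0,0,0],[0,0,0],[0,0,0],[0,0,0],[0,0,0],[0,0,0],[0,0,0],[0,0,0]],"claw":[1,1,1,1,1,1,1,1,1,1]}'
python3 - <<'E'
from h import *
mv();P=camera_params("wrist");im=snapshot("wrist")[:,:,::-1];cv2.imwrite("pics/w4.png",im)
h=cv2.cvtColor(im,cv2.COLOR_BGR2HSV)
b=((h[...,0]>100)&(h[...,0]<120)&(h[...,1]>110)).astype(np.uint8)
for v in range(60,384,30):
    x=np.where(b[v,200:330]>0)[0]+200
    if len(x):print(v,x.min(),x.max(),np.round(onz("w",(x.min()+x.max())/2,v,.209,P),4))
E
```

```text
time: 6.97
ee_pos: [0.5397, 0.288, 0.1764]
ee_rot: [-3.141, 0.0, 1.828]
force: [-0.1, -1.1, 1.6]
grip_width: 0.085
grip_force: 0.0
t6.97 [0.5397 0.288  0.1764] [-3.1412e+00  1.0000e-04  1.8280e+00] F [-0.14 -1.12  1.63] M [ 0.03 -0.   -0.01] g 0.08502526098782055 0.0
60 229 272 [0.5152 0.3731 0.209 ]
90 230 272 [0.5175 0.3646 0.209 ]
120 231 271 [0.5198 0.3556 0.209 ]
150 232 271 [0.5224 0.3462 0.209 ]
180 232 271 [0.525  0.3361 0.209 ]
210 233 270 [0.5277 0.3255 0.209 ]
240 234 270 [0.5308 0.3142 0.209 ]
270 235 269 [0.5339 0.3021 0.209 ]
300 236 269 [0.5375 0.2892 0.209 ]
330 237 269 [0.5412 0.2755 0.209 ]
360 237 268 [0.5448 0.2607 0.209 ]
```

```bash
python3 -m crank '{"dp":[[-0.07,-0.02,-0.1],[0,0,0],[0,0,0],[0,0,0],[0,0,0],[0,0,0],[0,0,0],[0,0,0],[0,0,0],[0,0,0]],"rotation":[[0,0,0],[0,0,0],[0,0,0],[0,0,0],[0,0,0],[0,0,0],[0,0,0],[0,0,0],[0,0,0],[0,0,0]],"claw":[1,1,0.2,-0.5,-1,-1,-1,-1,-1,-1]}'
python3 -c "
from h import *
mv()"
```

```text
time: 7.85
ee_pos: [0.538, 0.2872, 0.1739]
ee_rot: [3.141, -0.0, 1.828]
force: [0.4, 0.7, 0.1]
grip_width: 0.0133
grip_force: 59.1
t7.85 [0.538  0.2872 0.1739] [ 3.1410e+00 -3.0000e-04  1.8278e+00] F [0.38 0.69 0.11] M [ 0.1  -0.12 -0.02] g 0.013273901553923311 59.14322376251221
```

```bash
python3 -m crank '{"dp":[[0,0,0.15],[0,0,0.3],[0,0,0.4],[0,0,0.4],[0,0,0.4],[0,0,0.4],[0,0,0.4],[0,0,0.4],[0,0,0.35],[0,0,0]],"rotation":[[0,0,0],[0,0,0],[0,0,0],[0,0,0],[0,0,0],[0,0,0],[0,0,0],[0,0,0],[0,0,0],[0,0,0]],"claw":[-1,-1,-1,-1,-1,-1,-1,-1,-1,-1]}'
python3 - <<'E'
from h import *
mv();im=snapshot("scene")[:,:,::-1];cv2.imwrite("pics/s2.png",im)
for n,u,v,z in[("jar",243,224,.06),("lube",228,243,.13)]:print(n,np.round(onz("scene",u,v,z),3))
E
```

```text
time: 8.68
ee_pos: [0.5392, 0.2877, 0.2568]
ee_rot: [3.137, -0.002, 1.828]
force: [0.8, 0.5, -4.0]
grip_width: 0.0134
grip_force: 59.0
t8.68 [0.5392 0.2877 0.2568] [ 3.1371e+00 -1.8000e-03  1.8276e+00] F [ 0.83  0.49 -3.98] M [ 0.03 -0.11  0.03] g 0.013392030775250705 58.973466753959656
jar [0.688 0.055 0.06 ]
lube [0.78  0.045 0.13 ]
```

```bash
python3 -m crank '{"dp":[[-0.16,-0.4,-0.06],[-0.16,-0.6,-0.06],[-0.16,-0.8,-0.06],[-0.16,-0.8,-0.06],[-0.16,-0.8,-0.06],[-0.16,-0.8,-0.06],[-0.16,-0.8,-0.06],[-0.16,-0.8,-0.06],[-0.16,-0.8,-0.06],[-0.16,-0.8,-0.06]],"rotation":[[0,0,-0.13],[0,0,-0.13],[0,0,-0.13],[0,0,-0.13],[0,0,-0.13],[0,0,-0.13],[0,0,-0.13],[0,0,-0.13],[0,0,-0.13],[0,0,-0.13]],"claw":[-1,-1,-1,-1,-1,-1,-1,-1,-1,-1]}' | head -3
python3 -m crank '{"dp":[[-0.16,-0.8,-0.06],[-0.16,-0.8,-0.06],[-0.16,-0.8,-0.06],[-0.16,-0.8,-0.06],[-0.16,-0.8,-0.06],[-0.16,-0.8,-0.06],[-0.16,-0.8,-0.06],[-0.16,-0.5,-0.06],[-0.16,-0.4,-0.06],[0,0,0]],"rotation":[[0,0,-0.13],[0,0,-0.13],[0,0,-0.13],[0,0,-0.13],[0,0,-0.13],[0,0,-0.13],[0,0,-0.13],[0,0,-0.13],[0,0,-0.13],[0,0,0]],"claw":[-1,-1,-1,-1,-1,-1,-1,-1,-1,-1]}' | head -3
python3 - <<'E'
from h import *
im=snapshot("scene")[:,:,::-1];s=snapshot("side")[:,:,::-1];mv();P=camera_params("wrist");w=snapshot("wrist")[:,:,::-1]
o=np.zeros((600,800,3),np.uint8)
o[:400,:480]=cv2.resize(im[90:190,110:230],(480,400),interpolation=cv2.INTER_CUBIC)
o[:400,480:]=cv2.resize(s[100:225,240:340],(320,400),interpolation=cv2.INTER_CUBIC)
o[400:,:267]=cv2.resize(w,(267,200))
cv2.imwrite("pics/c3.png",o)
for n,i in(("s3",im),("d3",s),("w5",w)):cv2.imwrite(f"pics/{n}.png",i)
import pickle;pickle.dump(P,open("pics/w5.p","wb"))
E
```

```text
time: 9.57
ee_pos: [0.4968, 0.0999, 0.2381]
ee_rot: [-3.14, 0.0, 1.69]
time: 10.4
ee_pos: [0.4603, -0.0635, 0.2248]
ee_rot: [-3.14, 0.001, 1.564]
t10.50 [ 0.4618 -0.0599  0.2252] [ 3.1414e+00 -1.1000e-03  1.5689e+00] F [ 0.11  0.93 -4.65] M [ 0.06 -0.02 -0.04] g 0.01302874533787606 58.933308720588684
```

View pics/c3.png

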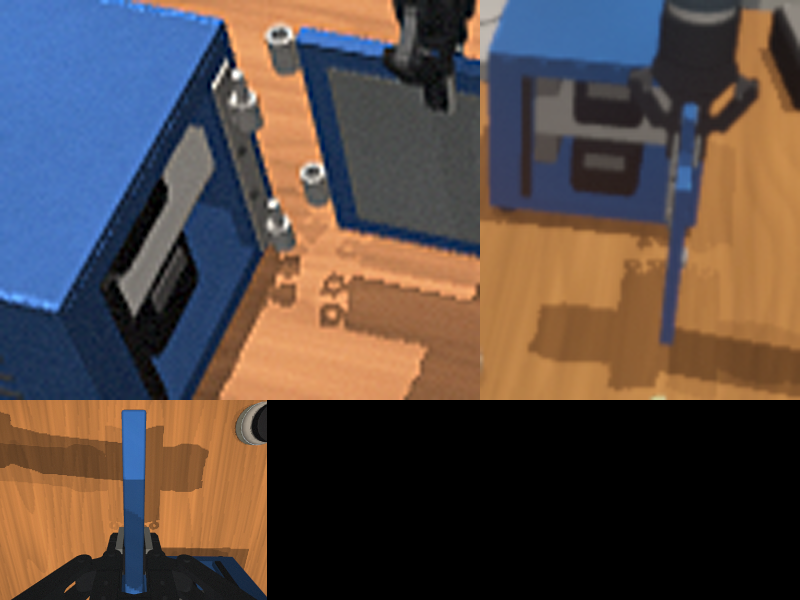

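The door is held upright and both sockets are just short of the pins. In the crop the rings are at (280,35) and (313,172), and the pin tips at (237,75) and (272,205). I'll compute the relative offset in the scene camera and the far end in the wrist camera.

```bash
python3 - <<'E'
from h import *
import pickle
f=lambda a,b:(110+a/4-.4,90+b/4-.4)
top=.2252+.035
for n,a,b,z in[("ru",280,35,top-.005),("rl",313,172,top-.145),("pu",237,75,.2115),("pl",272,205,.0715)]:print(n,np.round(onz("scene",*f(a,b),z),4))
W=cv2.imread("pics/w5.png");P=pickle.load(open("pics/w5.p","rb"));h=cv2.cvtColor(W,cv2.COLOR_BGR2HSV)
b=((h[...,0]>100)&(h[...,0]<120)&(h[...,1]>110)).astype(np.uint8);b[:,:215]=0;b[:,300:]=0
V=np.where(b[:,250:260].sum(1)>5)[0];print("far v",V.min())
L=[]
for v in range(V.min(),320,25):
    x=np.where(b[v]>0)[0];q=onz("w",(x.min()+x.max())/2,v,top,P);L.append(q)
    if v in(V.min(),) or v>290:print(v,x.min(),x.max(),np.round(q,4))
L=np.array(L)[1:];k=np.polyfit(L[:,1],L[:,0],1);print("slope",k[0],"x at tcp y",np.polyval(k,-.0599),"x at socket",np.polyval(k,-.174))
print("far",onz("w",256,V.min()-.5,top,P), "socket y", onz("w",256,V.min()-.5,top,P)[1]-.214)
E
```

```text
ru [ 0.4613 -0.1772  0.2552]
rl [ 0.46   -0.1776  0.1152]
pu [ 0.4645 -0.2161  0.2115]
pl [ 0.4652 -0.2168  0.0715]
far v 19
19 238 274 [0.4616 0.0394 0.2602]
294 240 274 [ 0.4617 -0.0539  0.2602]
319 240 274 [ 0.4616 -0.0653  0.2602]
slope 0.0001793651146632884 x at tcp y 0.4615847721637221 x at socket 0.46156430660413905
far [0.46155911 0.03950572 0.2602    ] socket y -0.17449428331866318
```

```bash
python3 -m crank '{"dp":[[0.02,-0.1,0],[0.02,-0.25,0],[0,-0.3,0],[0,-0.3,0],[0,-0.3,0],[0,-0.25,0],[0,-0.17,0],[0,0,-0.1],[0,0,-0.1],[0,0,-0.1]],"rotation":[[0,0,0],[0,0,0],[0,0,0],[0,0,0],[0,0,0],[0,0,0],[0,0,0],[0,0,0],[0,0,0],[0,0,0]],"claw":[-1,-1,-1,-1,-1,-1,-1,-1,-1,-1]}' | head -4
cat > v.py <<'E'
from h import *
import sys
im=snapshot("scene")[:,:,::-1];s=snapshot("side")[:,:,::-1];mv()
o=np.zeros((480,800,3),np.uint8)
o[:,:480]=cv2.resize(im[90:170,130:210],(480,480),interpolation=cv2.INTER_CUBIC)
o[:,480:]=cv2.resize(s[90:210,260:340],(320,480),interpolation=cv2.INTER_CUBIC)
cv2.imwrite(f"pics/{sys.argv[1]}.png",o)
E
python3 v.py c4
```

```text
time: 11.38
ee_pos: [0.4627, -0.1018, 0.2174]
ee_rot: [-3.141, -0.0, 1.569]
force: [-0.4, -0.1, -5.1]
t11.48 [ 0.4622 -0.1016  0.217 ] [-3.1399e+00 -2.0000e-04  1.5700e+00] F [ 0.85  0.06 -5.13] M [ 0.03  0.   -0.02] g 0.01323066803599686 58.912076354026794
```

View pics/c4.png

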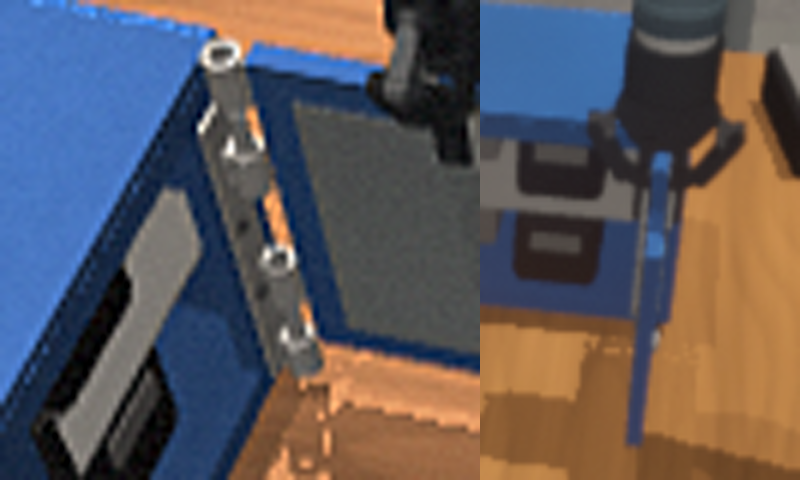

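Sockets look in line with the pins. Descending slowly and reading the force.

```bash
python3 -m crank '{"dp":[[0,0,-0.04],[0,0,-0.04],[0,0,-0.04],[0,0,-0.04],[0,0,-0.04],[0,0,-0.04],[0,0,-0.04],[0,0,-0.04],[0,0,0],[0,0,0]],"rotation":[[0,0,0],[0,0,0],[0,0,0],[0,0,0],[0,0,0],[0,0,0],[0,0,0],[0,0,0],[0,0,0],[0,0,0]],"claw":[-1,-1,-1,-1,-1,-1,-1,-1,-1,-1]}' 
python3 -c "
from h import *
mv()"
```

```text
time: 12.32
ee_pos: [0.4628, -0.1022, 0.2097]
ee_rot: [-3.141, -0.0, 1.569]
force: [0.1, -0.5, -5.3]
grip_width: 0.0133
grip_force: 59.0
t12.32 [ 0.4628 -0.1022  0.2097] [-3.1414 -0.      1.569 ] F [ 0.13 -0.45 -5.3 ] M [ 0.01  0.06 -0.  ] g 0.013285075984110595 58.95372033119202
```

```bash
python3 -m crank '{"dp":[[0,0,-0.03],[0,0,-0.03],[0,0,-0.03],[0,0,-0.03],[0,0,0],[0,0,0],[0,0,0],[0,0,0],[0,0,0],[0,0,0]],"rotation":[[0,0,0],[0,0,0],[0,0,0],[0,0,0],[0,0,0],[0,0,0],[0,0,0],[0,0,0],[0,0,0],[0,0,0]],"claw":[-1,-1,-1,-1,-1,-1,-1,-1,-1,-1]}' 
python3 -c "
from h import *
mv()"
```

```text
time: 13.15
ee_pos: [0.4629, -0.1023, 0.2068]
ee_rot: [3.141, -0.0, 1.569]
force: [0.2, -1.0, -4.9]
grip_width: 0.0132
grip_force: 59.0
t13.15 [ 0.4629 -0.1023  0.2068] [ 3.1415 -0.      1.569 ] F [ 0.21 -0.98 -4.91] M [ 0.04 -0.05  0.02] g 0.013197207883025678 58.95368993282318
```

```bash
python3 -m crank '{"dp":[[0,0,-0.03],[0,0,-0.03],[0,0,-0.03],[0,0,-0.03],[0,0,-0.03],[0,0,-0.03],[0,0,0],[0,0,0],[0,0,0],[0,0,0]],"rotation":[[0,0,0],[0,0,0],[0,0,0],[0,0,0],[0,0,0],[0,0,0],[0,0,0],[0,0,0],[0,0,0],[0,0,0]],"claw":[-1,-1,-1,-1,-1,-1,-1,-1,-1,-1]}' >/dev/null
python3 -c "
from h import *
mv()"
```

```text
t13.98 [ 0.4629 -0.1022  0.2023] [ 3.1415 -0.      1.5691] F [-0.01  0.09 -5.03] M [ 0.02 -0.    0.  ] g 0.013437060600896599 58.95400822162628
```

```bash
python3 -m crank '{"dp":[[0,0,-0.04],[0,0,-0.04],[0,0,-0.04],[0,0,-0.04],[0,0,-0.04],[0,0,-0.04],[0,0,-0.04],[0,0,-0.04],[0,0,0],[0,0,0]],"rotation":[[0,0,0],[0,0,0],[0,0,0],[0,0,0],[0,0,0],[0,0,0],[0,0,0],[0,0,0],[0,0,0],[0,0,0]],"claw":[-1,-1,-1,-1,-1,-1,-1,-1,-1,-1]}' >/dev/null
python3 v.py c5
```

```text
t14.92 [ 0.4629 -0.1022  0.1943] [ 3.1415 -0.      1.5691] F [-0.77  0.1  -5.06] M [ 0.    0.02 -0.  ] g 0.013430669084489583 58.95212173461914
```

View pics/c5.png

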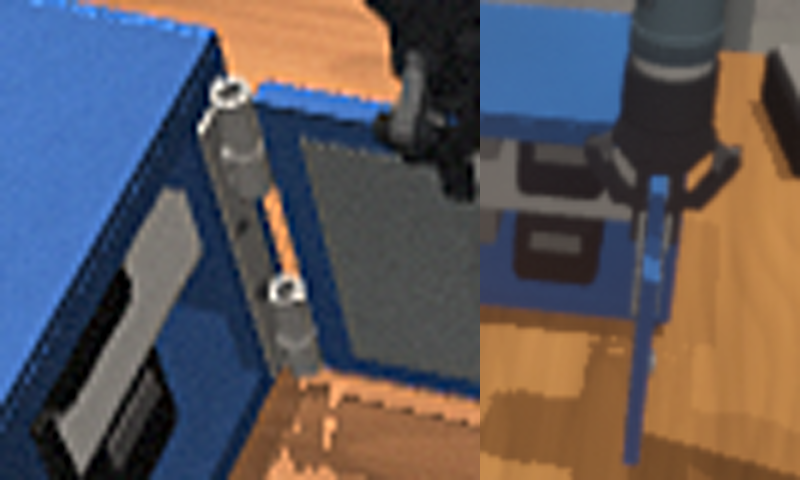

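Both sockets are on their pins with a thin gap to the shoulders. Lowering the last few millimetres gently.

```bash
python3 -m crank '{"dp":[[0,0,-0.03],[0,0,-0.03],[0,0,-0.03],[0,0,-0.03],[0,0,-0.03],[0,0,-0.03],[0,0,0],[0,0,0],[0,0,0],[0,0,0]],"rotation":[[0,0,0],[0,0,0],[0,0,0],[0,0,0],[0,0,0],[0,0,0],[0,0,0],[0,0,0],[0,0,0],[0,0,0]],"claw":[-1,-1,-1,-1,-1,-1,-1,-1,-1,-1]}' >/dev/null
python3 -c "
from h import *
mv()"
```

```text
t15.75 [ 0.4628 -0.1023  0.1898] [ 3.1416 -0.      1.569 ] F [ 1.21 -0.07 -4.98] M [-0.01 -0.    0.  ] g 0.013083920390417027 58.95230948925018
```

```bash
python3 -m crank '{"dp":[[0,0,-0.02],[0,0,-0.02],[0,0,-0.02],[0,0,0],[0,0,0],[0,0,0],[0,0,0],[0,0,0],[0,0,0],[0,0,0]],"rotation":[[0,0,0],[0,0,0],[0,0,0],[0,0,0],[0,0,0],[0,0,0],[0,0,0],[0,0,0],[0,0,0],[0,0,0]],"claw":[-1,-1,-1,-1,-1,-1,-1,-1,-1,-1]}' >/dev/null
python3 -c "
from h import *
mv()"
```

```text
t16.58 [ 0.4628 -0.1022  0.1883] [-3.1416 -0.      1.569 ] F [ 0.32  0.78 -4.75] M [ 0.03 -0.01 -0.09] g 0.01318358436848671 58.95126163959503
```

```bash
Z='[0,0,0],[0,0,0],[0,0,0],[0,0,0],[0,0,0],[0,0,0],[0,0,0]'; python3 -m crank '{"dp":[[0,0,-0.02],[0,0,-0.02],[0,0,0],[0,0,0],[0,0,0],[0,0,0],[0,0,0],[0,0,0],[0,0,0],[0,0,0]],"rotation":[[0,0,0],[0,0,0],[0,0,0],[0,0,0],[0,0,0],[0,0,0],[0,0,0],[0,0,0],[0,0,0],[0,0,0]],"claw":[-1,-1,-1,-1,-1,-1,-1,-1,-1,-1]}' >/dev/null
python3 -c "
from h import *
mv()"
```

```text
t17.42 [ 0.4628 -0.1023  0.1873] [ 3.1416 -0.      1.569 ] F [ 0.1   0.1  -4.71] M [-0.02 -0.02 -0.01] g 0.013077624546204189 58.951345682144165
```

```bash
python3 -m crank '{"dp":[[0,0,-0.02],[0,0,-0.02],[0,0,0],[0,0,0],[0,0,0],[0,0,0],[0,0,0],[0,0,0],[0,0,0],[0,0,0]],"rotation":[[0,0,0],[0,0,0],[0,0,0],[0,0,0],[0,0,0],[0,0,0],[0,0,0],[0,0,0],[0,0,0],[0,0,0]],"claw":[-1,-1,-1,-1,-1,-1,-1,-1,-1,-1]}' >/dev/null
python3 -c "
from h import *
mv()"
```

```text
t18.25 [ 0.4631 -0.1022  0.1865] [ 3.1412e+00 -1.0000e-04  1.5691e+00] F [-1.26  1.57 -0.58] M [-0.1   0.2  -0.06] g 0.01310953815339793 59.4935667514801
```

The weight came off at z = 0.1865, so the door is home on both shoulders. Releasing gently and lifting straight up.

```bash
python3 -m crank '{"dp":[[0,0,0],[0,0,0],[0,0,0],[0,0,0],[0,0,0],[0,0,0],[0,0,0],[0,0,0],[0,0,0],[0,0,0]],"rotation":[[0,0,0],[0,0,0],[0,0,0],[0,0,0],[0,0,0],[0,0,0],[0,0,0],[0,0,0],[0,0,0],[0,0,0]],"claw":[-0.65,-0.6,-0.55,-0.5,-0.4,-0.3,-0.2,-0.2,-0.2,-0.2]}' >/dev/null
python3 -c "
from h import *
mv()"
python3 -m crank '{"dp":[[0,0,0.1],[0,0,0.2],[0,0,0.3],[0,0,0.4],[0,0,0.5],[0,0,0.5],[0,0,0.5],[0,0,0.3],[0,0,0.2],[0,0,0]],"rotation":[[0,0,0],[0,0,0],[0,0,0],[0,0,0],[0,0,0],[0,0,0],[0,0,0],[0,0,0],[0,0,0],[0,0,0]],"claw":[-0.2,-0.2,-0.2,-0.2,-0.2,-0.2,-0.2,-0.2,-0.2,-0.2]}' >/dev/null
python3 - <<'E'
from h import *
cv2.imwrite("pics/s6.png",snapshot("scene")[:,:,::-1]);mv();P=camera_params("wrist");im=snapshot("wrist")[:,:,::-1];cv2.imwrite("pics/w6.png",im)
h=cv2.cvtColor(im,cv2.COLOR_BGR2HSV)
b=((h[...,0]>100)&(h[...,0]<120)&(h[...,1]>110)).astype(np.uint8)
for v in range(30,330,40):
    x=np.where(b[v,200:330]>0)[0]+200
    if len(x):print(v,x.min(),x.max(),np.round(onz("w",(x.min()+x.max())/2,v,.222,P),4))
E
```

```text
t19.08 [ 0.4628 -0.1022  0.1862] [-3.1415 -0.      1.5691] F [-0.4  -1.15 -0.84] M [-0.05 -0.02 -0.03] g 0.033993834917680335 0.0
t19.97 [ 0.4632 -0.1022  0.2619] [ 3.1402e+00 -4.0000e-04  1.5691e+00] F [-0.37  0.63  0.03] M [-0.01  0.11  0.  ] g 0.034238805406949756 0.0
70 244 269 [ 0.463  -0.0146  0.222 ]
110 245 268 [ 0.4629 -0.0345  0.222 ]
150 245 268 [ 0.4629 -0.056   0.222 ]
190 246 267 [ 0.4628 -0.0791  0.222 ]
230 246 267 [ 0.4628 -0.1042  0.222 ]
270 235 292 [ 0.4671 -0.1315  0.222 ]
310 216 294 [ 0.4617 -0.1612  0.222 ]
```

```bash
python3 -m crank '{"dp":[[-0.3,0.1,0],[-0.4,0.1,0],[-0.4,0.1,0],[-0.2,0.1,0],[0,0,0],[0,0,-0.5],[0,0,-0.6],[0,0,-0.7],[0,0,-0.6],[0,0,-0.3]],"rotation":[[0,0,0],[0,0,0],[0,0,0],[0,0,0],[0,0,0],[0,0,0],[0,0,0],[0,0,0],[0,0,0],[0,0,0]],"claw":[-0.5,-0.8,-1,-1,-1,-1,-1,-1,-1,-1]}'
python3 - <<'E'
from h import *
mv()
p=np.array([.463,-.2165]);r=.125
def T(f,d):
    f=np.radians(f);return p+r*np.array([np.cos(f),np.sin(f)])+d*np.array([-np.sin(f),np.cos(f)])
print("start",T(90,.033))
prev=T(90,.022)
for f in range(84,-7,-6):
    q=T(f,.022);print(f,np.round(q,4),"d units",np.round((q-prev)/.025,2));prev=q
E
```

```text
time: 20.85
ee_pos: [0.4291, -0.0921, 0.1918]
ee_rot: [-3.138, 0.001, 1.569]
force: [0.7, 0.9, 0.2]
grip_width: 0.0003
grip_force: 0.0
t20.85 [ 0.4291 -0.0921  0.1918] [-3.1385e+00  6.0000e-04  1.5692e+00] F [0.69 0.88 0.2 ] M [ 0.04  0.02 -0.01] g 0.00033521943393707366 0.0
start [ 0.43   -0.0915]
84 [ 0.4542 -0.0899] d units [0.53 0.06]
78 [ 0.4675 -0.0897] d units [0.53 0.01]
72 [ 0.4807 -0.0908] d units [ 0.53 -0.05]
66 [ 0.4937 -0.0934] d units [ 0.52 -0.1 ]
60 [ 0.5064 -0.0972] d units [ 0.51 -0.16]
54 [ 0.5187 -0.1024] d units [ 0.49 -0.21]
48 [ 0.5303 -0.1089] d units [ 0.46 -0.26]
42 [ 0.5412 -0.1165] d units [ 0.44 -0.3 ]
36 [ 0.5512 -0.1252] d units [ 0.4  -0.35]
30 [ 0.5603 -0.1349] d units [ 0.36 -0.39]
24 [ 0.5682 -0.1456] d units [ 0.32 -0.42]
18 [ 0.5751 -0.1569] d units [ 0.27 -0.46]
12 [ 0.5807 -0.169 ] d units [ 0.22 -0.48]
6 [ 0.585  -0.1816] d units [ 0.17 -0.5 ]
0 [ 0.588  -0.1945] d units [ 0.12 -0.52]
-6 [ 0.5896 -0.2077] d units [ 0.06 -0.53]
```

```bash
python3 -m crank '{"dp":[[0.08,0,0],[0.08,0,0],[0.08,0,0],[0.08,0,0],[0.08,0,0],[0.08,0,0],[0.13,0.02,0],[0.13,0.02,0],[0.13,0.02,0],[0.13,0.02,0]],"rotation":[[0,0,0],[0,0,0],[0,0,0],[0,0,0],[0,0,0],[0,0,0],[0,0,-0.25],[0,0,-0.25],[0,0,-0.25],[0,0,-0.25]],"claw":[-1,-1,-1,-1,-1,-1,-1,-1,-1,-1]}' >/dev/null
python3 -m crank '{"dp":[[0.2,0,0],[0.26,0,0],[0.26,-0.02,0],[0.26,-0.03,0],[0.26,-0.05,0],[0.26,-0.05,0],[0.26,-0.08,0],[0.25,-0.08,0],[0.25,-0.1,0],[0.24,-0.1,0]],"rotation":[[0,0,-0.4],[0,0,-0.5],[0,0,-0.5],[0,0,-0.5],[0,0,-0.5],[0,0,-0.5],[0,0,-0.5],[0,0,-0.5],[0,0,-0.5],[0,0,-0.5]],"claw":[-1,-1,-1,-1,-1,-1,-1,-1,-1,-1]}'
cat > d.py <<'E'
from h import *
import sys
mv();im=snapshot("scene")[:,:,::-1];cv2.imwrite(f"pics/{sys.argv[1]}.png",im)
P=camera_params("wrist");w=snapshot("wrist")[:,:,::-1]
o=np.zeros((480,800,3),np.uint8);o[:,:480]=cv2.resize(im[70:230,60:220],(480,480),interpolation=cv2.INTER_CUBIC);o[:240,480:]=cv2.resize(w,(320,240))
s=snapshot("side")[:,:,::-1];o[240:,480:]=cv2.resize(s[80:200,200:360],(320,240))
cv2.imwrite(f"pics/{sys.argv[1]}v.png",o)
E
python3 d.py e1
```

```text
time: 22.52
ee_pos: [0.5184, -0.1028, 0.1936]
ee_rot: [-3.141, 0.0, 0.948]
force: [-0.0, -0.3, 0.1]
grip_width: 0.0002
grip_force: 0.1
t22.52 [ 0.5184 -0.1028  0.1936] [-3.1414e+00  3.0000e-04  9.4790e-01] F [-0.04 -0.32  0.06] M [0.02 0.07 0.02] g 0.0001679726972008675 0.11519044172018766
```

View pics/e1v.png

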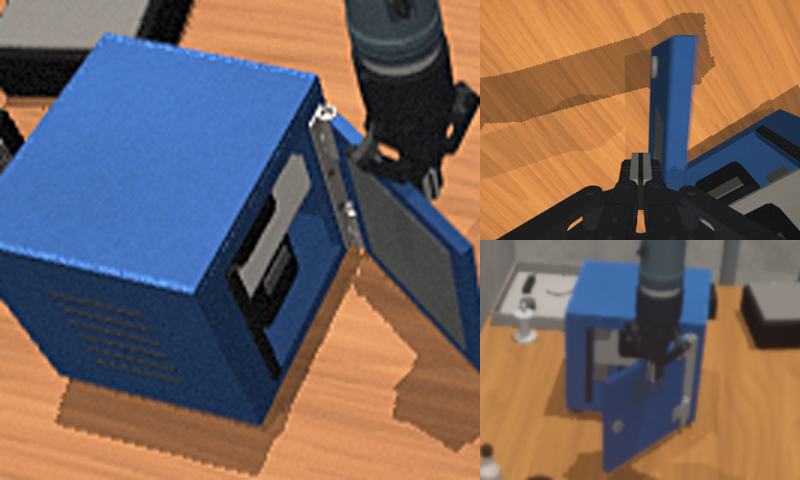

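The door hangs home on both pins and follows the finger at about 54° open. Continuing the arc.

```bash
python3 -m crank '{"dp":[[0.23,-0.13,0],[0.23,-0.13,0],[0.22,-0.15,0],[0.22,-0.15,0],[0.2,-0.17,0],[0.2,-0.17,0],[0.18,-0.19,0],[0.18,-0.19,0],[0.16,-0.21,0],[0.16,-0.21,0]],"rotation":[[0,0,-0.5],[0,0,-0.5],[0,0,-0.5],[0,0,-0.5],[0,0,-0.5],[0,0,-0.5],[0,0,-0.5],[0,0,-0.5],[0,0,-0.5],[0,0,-0.5]],"claw":[-1,-1,-1,-1,-1,-1,-1,-1,-1,-1]}' | head -4
python3 -m crank '{"dp":[[0.09,-0.15,0],[0.09,-0.15,0],[0.09,-0.15,0],[0.07,-0.16,0],[0.07,-0.16,0],[0.07,-0.16,0],[0,0,0],[0,0,0],[0,0,0],[0,0,0]],"rotation":[[0,0,-0.3],[0,0,-0.3],[0,0,-0.3],[0,0,-0.3],[0,0,-0.4],[0,0,-0.4],[0,0,0],[0,0,0],[0,0,0],[0,0,0]],"claw":[-1,-1,-1,-1,-1,-1,-1,-1,-1,-1]}' | head -4
cat > a.py <<'E'
from h import *
mv();P=camera_params("wrist");im=snapshot("wrist")[:,:,::-1];cv2.imwrite("pics/wl.png",im)
h=cv2.cvtColor(im,cv2.COLOR_BGR2HSV)
# outer top edge of door: per-row first blue-to-background edge on the left side
b=((h[...,0]>98)&(h[...,0]<122)&(h[...,1]>110)).astype(np.uint8)
L=[]
for v in range(20,250,10):
    x=np.where(b[v]>0)[0];x=x[x>180]
    if len(x):L.append((v,int(x.min()),int(x.max()),h[v,x.min()+4,2],h[v,min(x.min()+20,511),2]))
print([tuple(map(int,l)) for l in L])
E
python3 a.py
```

```text
time: 23.5
ee_pos: [0.5671, -0.145, 0.1935]
ee_rot: [-3.141, 0.0, 0.426]
force: [-0.1, -0.6, -0.0]
time: 24.33
ee_pos: [0.5793, -0.1684, 0.1937]
ee_rot: [-3.141, 0.0, 0.219]
force: [0.1, 0.6, -0.4]
t24.33 [ 0.5793 -0.1684  0.1937] [-3.1412  0.      0.2188] F [ 0.09  0.6  -0.37] M [-0.    0.01  0.03] g 0.00011322129645156668 0.0
[(40, 475, 511, 73, 74), (50, 423, 511, 77, 75), (60, 299, 511, 79, 167), (70, 284, 511, 78, 81), (80, 275, 511, 79, 77), (90, 284, 511, 79, 77), (100, 285, 511, 76, 102), (110, 284, 511, 77, 83), (120, 274, 511, 118, 79), (130, 274, 511, 78, 78), (140, 274, 511, 79, 77), (150, 274, 511, 80, 79), (160, 274, 511, 79, 78), (170, 273, 511, 80, 79), (180, 273, 511, 78, 78), (190, 273, 511, 79, 74), (200, 273, 511, 79, 74), (210, 273, 511, 78, 77), (220, 273, 511, 78, 76), (230, 272, 511, 79, 75), (240, 272, 511, 78, 78)]
```

```bash
python3 -m crank '{"dp":[[0.04,-0.08,0],[0.03,-0.08,0],[0.03,-0.08,0],[0.03,-0.08,0],[0.03,-0.08,0],[0.02,-0.08,0],[0.02,-0.08,0],[0.02,-0.08,0],[0,0,0],[0,0,0]],"rotation":[[0,0,-0.15],[0,0,-0.15],[0,0,-0.15],[0,0,-0.15],[0,0,-0.15],[0,0,-0.15],[0,0,-0.15],[0,0,-0.15],[0,0,0],[0,0,0]],"claw":[-1,-1,-1,-1,-1,-1,-1,-1,-1,-1]}' >/dev/null; python3 a.py | head -1
python3 -m crank '{"dp":[[0.01,-0.05,0],[0.01,-0.05,0],[0.01,-0.05,0],[0.01,-0.05,0],[0.01,-0.05,0],[0,0,0],[0,0,0],[0,0,0],[0,0,0],[0,0,0]],"rotation":[[0,0,-0.1],[0,0,-0.1],[0,0,-0.1],[0,0,-0.1],[0,0,-0.1],[0,0,0],[0,0,0],[0,0,0],[0,0,0],[0,0,0]],"claw":[-1,-1,-1,-1,-1,-1,-1,-1,-1,-1]}' >/dev/null; python3 a.py
```

```text
t25.22 [ 0.5847 -0.1851  0.1938] [3.1414e+00 1.0000e-04 9.2000e-02] F [ 0.64 -0.35  0.02] M [-0.01 -0.01  0.03] g 4.818762540299519e-06 0.0
t26.10 [ 0.586  -0.191   0.1937] [-3.1415e+00  1.0000e-04  4.0200e-02] F [-0.22 -0.11  0.57] M [-0.03  0.07 -0.05] g -4.691282593121145e-05 0.023092010524123907
[(20, 372, 511, 71, 73), (30, 354, 511, 73, 73), (40, 335, 511, 73, 73), (50, 317, 511, 71, 73), (60, 291, 511, 71, 228), (70, 278, 511, 76, 129), (80, 271, 511, 75, 74), (90, 279, 511, 75, 151), (100, 279, 511, 75, 151), (110, 279, 511, 76, 154), (120, 279, 511, 77, 156), (130, 271, 511, 74, 76), (140, 271, 511, 76, 75), (150, 271, 511, 75, 75), (160, 271, 511, 76, 76), (170, 271, 511, 78, 78), (180, 271, 511, 78, 77), (190, 271, 511, 76, 75), (200, 271, 511, 75, 76), (210, 271, 511, 77, 75), (220, 271, 511, 76, 78), (230, 271, 511, 77, 75), (240, 271, 511, 77, 73)]
```

```bash
python3 -m crank '{"dp":[[0,-0.03,0],[0,-0.03,0],[0,-0.03,0],[0,-0.03,0],[0,0,0],[0,0,0],[0,0,0],[0,0,0],[0,0,0],[0,0,0]],"rotation":[[0,0,-0.1],[0,0,-0.1],[0,0,0],[0,0,0],[0,0,0],[0,0,0],[0,0,0],[0,0,0],[0,0,0],[0,0,0]],"claw":[-1,-1,-1,-1,-1,-1,-1,-1,-1,-1]}' >/dev/null; python3 a.py | head -1
```

```text
t26.98 [ 0.586  -0.194   0.1937] [-3.1415e+00  1.0000e-04  1.9200e-02] F [-0.57 -1.29  0.26] M [-0.04  0.01 -0.02] g -0.0002069821335792726 0.056541248923167586
```

```bash
python3 -m crank '{"dp":[[0,-0.03,0],[0,-0.03,0],[0,0,0],[0,0,0],[0,0,0],[0,0,0],[0,0,0],[0,0,0],[0,0,0],[0,0,0]],"rotation":[[0,0,-0.1],[0,0,-0.1],[0,0,0],[0,0,0],[0,0,0],[0,0,0],[0,0,0],[0,0,0],[0,0,0],[0,0,0]],"claw":[-1,-1,-1,-1,-1,-1,-1,-1,-1,-1]}' >/dev/null; python3 a.py | head -1
```

```text
t27.87 [ 0.5861 -0.1955  0.1938] [-3.1415e+00 -0.0000e+00 -1.7000e-03] F [ 0.74 -0.21  0.96] M [ 0.07 -0.01 -0.03] g -4.60389079442282e-05 0.07330377353355289
```

```bash
python3 -m crank '{"dp":[[0,-0.03,0],[0,-0.03,0],[0,0,0],[0,0,0],[0,0,0],[0,0,0],[0,0,0],[0,0,0],[0,0,0],[0,0,0]],"rotation":[[0,0,-0.05],[0,0,0],[0,0,0],[0,0,0],[0,0,0],[0,0,0],[0,0,0],[0,0,0],[0,0,0],[0,0,0]],"claw":[-1,-1,-1,-1,-1,-1,-1,-1,-1,-1]}' >/dev/null; python3 a.py | head -1
```

```text
t28.75 [ 0.586  -0.197   0.1938] [-3.1415  0.     -0.0071] F [-0.27  0.1   0.49] M [0.05 0.06 0.02] g -0.0002308447680756237 0.07248366018757224
```

```bash
python3 -m crank '{"dp":[[0,-0.03,0],[0,-0.03,0],[0,0,0],[0,0,0],[0,0,0],[0,0,0],[0,0,0],[0,0,0],[0,0,0],[0,0,0]],"rotation":[[0,0,-0.05],[0,0,0],[0,0,0],[0,0,0],[0,0,0],[0,0,0],[0,0,0],[0,0,0],[0,0,0],[0,0,0]],"claw":[-1,-1,-1,-1,-1,-1,-1,-1,-1,-1]}' >/dev/null; python3 a.py | head -1
```

```text
t29.63 [ 0.5861 -0.1985  0.1938] [-3.1415 -0.     -0.0122] F [ 0.42 -0.64  0.54] M [-0.01  0.04  0.03] g 0.000182669287406859 0.07779114414006472
```

```bash
python3 -m crank '{"dp":[[0,-0.03,0],[0,-0.03,0],[0,0,0],[0,0,0],[0,0,0],[0,0,0],[0,0,0],[0,0,0],[0,0,0],[0,0,0]],"rotation":[[0,0,-0.05],[0,0,0],[0,0,0],[0,0,0],[0,0,0],[0,0,0],[0,0,0],[0,0,0],[0,0,0],[0,0,0]],"claw":[-1,-1,-1,-1,-1,-1,-1,-1,-1,-1]}' >/dev/null; python3 d.py e2
```

```text
t30.52 [ 0.5861 -0.2     0.1938] [-3.1416 -0.     -0.0175] F [-0.46  0.39  0.24] M [ 0.01 -0.03 -0.07] g 0.00027572250477314207 0.07574823684990406
```

View pics/e2v.png

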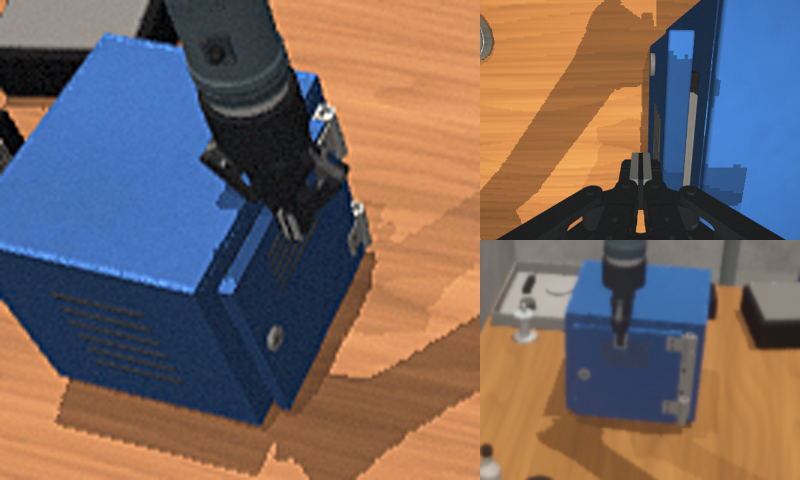

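The door is nearly shut, with a small gap to the frame still visible. Continuing until contact is felt.

```bash
python3 -m crank '{"dp":[[0,-0.03,0],[0,-0.03,0],[0,-0.03,0],[0,-0.03,0],[0,0,0],[0,0,0],[0,0,0],[0,0,0],[0,0,0],[0,0,0]],"rotation":[[0,0,-0.05],[0,0,0],[0,0,0],[0,0,0],[0,0,0],[0,0,0],[0,0,0],[0,0,0],[0,0,0],[0,0,0]],"claw":[-1,-1,-1,-1,-1,-1,-1,-1,-1,-1]}' >/dev/null; cat > b.py <<'E'
from h import *
mv();P=camera_params("wrist");im=snapshot("wrist")[:,:,::-1];cv2.imwrite("pics/wl.png",im)
h=cv2.cvtColor(im,cv2.COLOR_BGR2HSV);m=((h[...,0]>98)&(h[...,0]<122)&(h[...,1]>110)&(h[...,2]>112)).astype(np.uint8)
m[:,:270]=0;m[:,370:]=0;m[:50]=0;m[230:]=0
n,l,st,ce=cv2.connectedComponentsWithStats(m)
for i in range(1,n):
    if st[i,4]>150:
        q=[]
        for v in range(st[i,1]+3,st[i,1]+st[i,3]-3,4):
            x=np.where(l[v]==i)[0]
            if len(x)>6:q.append(onz("w",(x.min()+x.max())/2,v,.222,P)[:2])
        q=np.array(q)
        if len(q)>5:k=np.polyfit(q[:,0],q[:,1],1);print(st[i],"slope rad %.4f"%k[0],"y at .56 %.4f"%np.polyval(k,.56),q[:,0].min(),q[:,0].max())
E
python3 b.py
```

```text
t31.50 [ 0.5862 -0.2016  0.1937] [-3.1395e+00  5.0000e-04 -2.1800e-02] F [-0.9   6.03  3.39] M [ 1.07  0.23 -0.02] g -9.754194750190633e-05 2.6035892218351364
[ 295   50   50  180 6803] slope rad -0.0338 y at .56 -0.2205 0.6165371082989866 0.6757195297511298
[358 135  12  95 530] slope rad 0.0109 y at .56 -0.2424 0.6157157607346201 0.6283109668554101
```

Contact at 6 N. Backing off very slowly so the rubber strip relaxes without throwing the door.

```bash
python3 -m crank '{"dp":[[0,0.01,0],[0,0.01,0],[0,0.01,0],[0,0.01,0],[0,0.01,0],[0,0.01,0],[0,0.01,0],[0,0.01,0],[0,0.01,0],[0,0.01,0]],"rotation":[[0,0,0],[0,0,0],[0,0,0],[0,0,0],[0,0,0],[0,0,0],[0,0,0],[0,0,0],[0,0,0],[0,0,0]],"claw":[-1,-1,-1,-1,-1,-1,-1,-1,-1,-1]}' >/dev/null; python3 b.py
python3 -m crank '{"dp":[[0,0.01,0],[0,0.01,0],[0,0.01,0],[0,0.01,0],[0,0.01,0],[0,0.01,0],[0,0.01,0],[0,0.01,0],[0,0.01,0],[0,0.01,0]],"rotation":[[0,0,0],[0,0,0],[0,0,0],[0,0,0],[0,0,0],[0,0,0],[0,0,0],[0,0,0],[0,0,0],[0,0,0]],"claw":[-1,-1,-1,-1,-1,-1,-1,-1,-1,-1]}' >/dev/null; python3 b.py
```

```text
t32.38 [ 0.5861 -0.2016  0.1938] [ 3.1398e+00 -8.0000e-04 -2.3400e-02] F [ 0.73  1.35 -0.22] M [ 0.3  -0.17  0.  ] g 0.00029067448820334937 0.6788747012615204
[ 295   50   50  180 6796] slope rad -0.0326 y at .56 -0.2205 0.6163270969292585 0.6756174597180231
[359 136  11  94 539] slope rad 0.0302 y at .56 -0.2434 0.6166609767065259 0.6276832210074255
t33.27 [ 0.5861 -0.198   0.1938] [ 3.1416 -0.     -0.0226] F [-0.16 -0.24  0.98] M [ 0.02 -0.01 -0.02] g 0.00016499674930544193 0.0
[ 301   50   51  180 6824] slope rad -0.0254 y at .56 -0.2197 0.6162851813990264 0.6755483972680909
```

```bash
python3 -m crank '{"dp":[[0,0.02,0],[0,0.03,0],[0,0.05,0],[0,0.1,0],[0,0.1,0],[0,0.1,0],[0,0,0],[0,0,0],[0,0,0],[0,0,0]],"rotation":[[0,0,0],[0,0,0],[0,0,0],[0,0,0],[0,0,0],[0,0,0],[0,0,0],[0,0,0],[0,0,0],[0,0,0]],"claw":[-1,-1,-1,-1,-1,-1,-1,-1,-1,-1]}' >/dev/null; python3 b.py
python3 -m crank '{"dp":[[0,0.3,0],[0,0.5,0],[0,0.5,0.2],[0,0.5,0.5],[0,0.5,0.5],[0,0.5,0.6],[0,0,0.5],[0,0,0.4],[0,0,0],[0,0,0]],"rotation":[[0,0,0],[0,0,0],[0,0,0],[0,0,0],[0,0,0],[0,0,0],[0,0,0],[0,0,0],[0,0,0],[0,0,0]],"claw":[-1,-1,-1,-1,-1,-1,-1,-1,-1,-1]}' >/dev/null
python3 - <<'E'
from h import *
for n in("scene","side"):
    a=snapshot(n)[:,:,::-1];cv2.imwrite(f"pics/f_{n}.png",a)
a=cv2.imread("pics/f_scene.png");e=cv2.imread("pics/e2.png")
h=cv2.cvtColor(a,cv2.COLOR_BGR2HSV)
m=((h[...,0]>98)&(h[...,0]<122)&(h[...,1]>110)&(h[...,2]>112)).astype(np.uint8);m[:100]=0;m[:,:126]=0;m[175:]=0;m[:,190:]=0
q=[]
for v in range(115,168,3):
    x=np.where(m[v])[0]
    if len(x)>1:q.append(np.r_[onz("scene",x.mean(),v,.222)[:2],x.min(),x.max()])
q=np.array(q);print(np.round(q,3))
g=q[(q[:,3]-q[:,2])<14];print("slope",np.polyfit(g[:,0],g[:,1],1));mv()
E
```

```text
t34.15 [ 0.586  -0.1882  0.1938] [ 3.1414e+00 -1.0000e-04 -2.3000e-02] F [ 0.15 -1.01  0.62] M [-0.01 -0.04 -0.01] g -0.0002494086976080025 0.0
[ 327   50   43  180 6280] slope rad 0.0065 y at .56 -0.2217 0.6159895861109705 0.6753252830511787
[[  0.516  -0.276 126.    165.   ]
 [  0.526  -0.274 126.    159.   ]
 [  0.535  -0.264 126.    161.   ]
 [  0.546  -0.262 126.    160.   ]
 [  0.556  -0.26  126.    158.   ]
 [  0.566  -0.258 126.    156.   ]
 [  0.576  -0.255 126.    155.   ]
 [  0.586  -0.253 126.    153.   ]
 [  0.596  -0.249 126.    152.   ]
 [  0.606  -0.248 126.    150.   ]
 [  0.615  -0.245 126.    148.   ]
 [  0.624  -0.241 126.    147.   ]
 [  0.634  -0.24  126.    145.   ]
 [  0.643  -0.237 126.    143.   ]
 [  0.652  -0.232 126.    142.   ]
 [  0.661  -0.23  126.    140.   ]
 [  0.669  -0.225 126.    138.   ]
 [  0.678  -0.221 132.    137.   ]]
slope [ 0.50405154 -0.56232833]
t35.13 [ 0.5853 -0.119   0.2606] [ 3.1414e+00  1.1000e-03 -2.4500e-02] F [-1.11 -0.13  0.65] M [0.05 0.05 0.01] g -5.64231484161716e-05 0.0
```

```bash
cat > q.py <<'E'
from h import *
a=snapshot("scene")[:,:,::-1].copy();cv2.imwrite("pics/g.png",a)
h=cv2.cvtColor(a,cv2.COLOR_BGR2HSV);m=(h[...,0]>98)&(h[...,0]<122)&(h[...,1]>110)&(h[...,2]>112)
D=[];L=[];R=[]
for v in range(118,166,2):
    x=np.where(m[v,:190])[0];r=np.split(x,np.where(np.diff(x)>2)[0]+1);r=[k for k in r if len(k)>1]
    R.append((v,[(int(k[0]),int(k[-1])) for k in r[-3:]]))
    if len(r)>1:D.append(onz("scene",r[-1].mean(),v,.222)[:2]);L.append(onz("scene",r[0][-1]+.5,v,.235)[:2])
print(R[::4])
for n,q in(("door",D),("lockertop",L)):
    q=np.array(q)
    if len(q)>3:
        k=np.polyfit(q[:,0],q[:,1],1);print(n,len(q),"slope %.4f"%k[0],"y@.5 %.4f y@.65 %.4f"%(np.polyval(k,.5),np.polyval(k,.65)))
mv()
E
python3 q.py
```

```text
[(118, [(67, 152)]), (126, [(62, 147), (154, 159)]), (134, [(56, 142), (150, 154)]), (142, [(50, 138), (146, 150)]), (150, [(48, 133), (141, 145)]), (158, [(82, 129), (137, 141)])]
door 23 slope -0.0185 y@.5 -0.2175 y@.65 -0.2203
lockertop 23 slope -0.0118 y@.5 -0.2334 y@.65 -0.2351
t35.18 [ 0.5852 -0.1188  0.2603] [ 3.1414e+00  1.7000e-03 -2.4300e-02] F [-0.68 -0.68 -0.27] M [-0.04 -0.    0.05] g 1.335884856014502e-05 0.0
```

```bash
python3 -m crank '{"dp":[[0,0.3,0.3],[0,0.3,0.3],[0,0,0],[0,0,0],[0,0,0],[0,0,0],[0,0,0],[0,0,0],[0,0,0],[0,0,0]],"rotation":[[0,0,0],[0,0,0],[0,0,0],[0,0,0],[0,0,0],[0,0,0],[0,0,0],[0,0,0],[0,0,0],[0,0,0]],"claw":[-1,-1,-1,-1,-1,-1,-1,-1,-1,-1]}' >/dev/null; python3 q.py && python3 -c "
from plant import ticket
print(ticket.job_done())"
```

```text
[(118, [(67, 152), (159, 163)]), (126, [(62, 147), (154, 159)]), (134, [(56, 142), (150, 154)]), (142, [(50, 138), (146, 150)]), (150, [(48, 133), (141, 146)]), (158, [(82, 129), (137, 141)])]
door 24 slope -0.0198 y@.5 -0.2173 y@.65 -0.2203
lockertop 24 slope -0.0140 y@.5 -0.2331 y@.65 -0.2352
t36.07 [ 0.586  -0.1031  0.2762] [ 3.1416e+00  2.0000e-04 -2.3000e-02] F [-0.14  0.12  0.4 ] M [ 0.   -0.02 -0.  ] g -6.0486332060940536e-05 0.0
the job is handed in; nothing more can be done
None
```

The job is handed in at about 36 s: the door hangs fully home on both pins and is shut against the frame, within about 0.01 rad of parallel by camera measurement; it has been let go, and the arm is clear of everything, but no verdict came back.

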